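# Hang the near template level on the stand

## Task

Take the aluminium template that stands in the rack's near slot (the one nearer the robot) and hang it on the stand's pin by the one hole that lets it hang level, well onto the pin so that the pin's tip shows clear in front of the plate, and let go. The pin's height differs from day to day and is not measured: feel for it gently, never pressing or dropping the template hard onto the stand. Leave the other template in its slot and everything else as it is.

Things in the scene. Friction and masses are not known exactly. Their poses are not given: they have to be found in the camera images.
- corner_mid (a point): The corner template. Even aluminium plate, 8 mm thick (x), outline 160 mm long (y) by 150 mm tall (z), 0.3-0.5 kg; this point is the outline's centre. Straight level upper edge 75 mm above it; four 14 mm holes in a row 28 mm below that edge. One lower corner is missing: no metal at y > 0 lower than 19 mm above this point.
- step_mid (a point): The step template. Even aluminium plate, 8 mm thick (x), outline 160 mm long (y) by 150 mm tall (z), 0.3-0.5 kg; this point is the outline's centre. Straight level upper edge 75 mm above it; four 14 mm holes in a row 28 mm below that edge. Stepped lower edge: no metal at y -80 to -40 lower than 19 mm above this point, nor at y -40 to 0 lower than 15 mm below it.
- corner_hole1 (a point): Centre of hole 1 of the corner template (14 mm round, right through the 8 mm plate along x), at y = -54.3 mm on the plate, 47 mm above its centre point. Axes as the template's.
- corner_hole2 (a point): Centre of hole 2 of the corner template (14 mm round, right through the 8 mm plate along x), at y = -18.3 mm on the plate, 47 mm above its centre point. Axes as the template's.
- corner_hole3 (a point): Centre of hole 3 of the corner template (14 mm round, right through the 8 mm plate along x), at y = 17.7 mm on the plate, 47 mm above its centre point. Axes as the template's.
- corner_hole4 (a point): Centre of hole 4 of the corner template (14 mm round, right through the 8 mm plate along x), at y = 53.7 mm on the plate, 47 mm above its centre point. Axes as the template's.
- step_hole1 (a point): Centre of hole 1 of the step template (14 mm round, right through the 8 mm plate along x), at y = -56.7 mm on the plate, 47 mm above its centre point. Axes as the template's.
- step_hole2 (a point): Centre of hole 2 of the step template (14 mm round, right through the 8 mm plate along x), at y = -20.7 mm on the plate, 47 mm above its centre point. Axes as the template's.
- step_hole3 (a point): Centre of hole 3 of the step template (14 mm round, right through the 8 mm plate along x), at y = 15.3 mm on the plate, 47 mm above its centre point. Axes as the template's.
- step_hole4 (a point): Centre of hole 4 of the step template (14 mm round, right through the 8 mm plate along x), at y = 51.3 mm on the plate, 47 mm above its centre point. Axes as the template's.
- rack: Fixed wooden rack, 150 (x) by 170 mm (y); origin under its centre, on the bench. Two open-ended slots along y, 12 mm wide, at x = -40 mm (near slot, nearer the robot) and +40 mm (far slot), each holding one template upright, parallel to y. Slot floor 12 mm, walls' top 40 mm above the bench.
- stand: Fixed stand; origin under its post, on the bench. Foot 110 x 120 x 18 mm; post 24 (x) by 44 mm (y), 243 mm tall. A level steel pin, 8 mm thick, points along +x, away from the robot, from a clamp face at x = 20 mm to a rounded tip at x = 90 mm. It is clamped firm, its axis anywhere from 184 to 216 mm above the bench: not in any reading, find it by feel.
- pin_tip (a point): Tip of the pin as it would be with the pin in the middle of its slot: 90 mm along +x from the post, 200 mm above the bench. Axes as the stand's: +x points out along the pin. The real tip lies up to 16 mm above or below this point.
- gouge1: Bystander: turning gouge, wooden handle and steel shank, 310 mm long, 28 mm thick, lying on the far part of the bench. Origin at its underside.
- gouge2: Bystander: second gouge like the first, beyond it. Origin at its underside.
- bowl: Bystander: small turned bowl, 110 mm across, 45 mm tall. Origin at its underside.
- blank: Bystander: wooden disc, 100 mm across, 40 mm thick. Origin at its underside.
- wax: Bystander: flat steel wax tin, 60 mm across, 40 mm tall, near the robot. Origin at its underside.
- centre: Bystander: steel lathe centre standing on its flange, 36 mm across, 50 mm tall. Origin at its underside.
- knife: Bystander: closed pocket knife, 24 x 100 x 16 mm. Origin at its underside.
- sanding: Bystander: cork sanding block, 70 x 110 x 30 mm. Origin at its underside.
There are look-alikes about, which are no part of the job. Leave any purple or yellow look-alike of the rack alone. What is shaped like the stand but blue is not meant.

How it is judged:
By the outcome, as a careful person would: the job done as asked, in the order asked, and still so for the second after the job is handed in, with the robot touching nothing.
It also fails if it takes over 64 s, if anything falls off the work surface, if the arm or the gripper's body presses on something with over 40 N, if the wrist force passes 120 N, or if a joint passes its speed limit or range.

## Robot

A 6-joint arm with a two-finger parallel gripper is mounted at the origin on the work surface. World frame = base frame: x ahead of the robot, y to its left, z up, the work surface at z = 0. Lengths are in m, angles in rad, forces in N, time in s.
With the tool pointing down it reaches from about 0.25 to 0.775 m from the base axis. Payload 4 kg.
Tool frame: the origin (TCP) lies midway between the tips of the shut fingers; the grasp point (between the pads) lies 19 mm behind it; z points along the fingers, x is the direction in which the jaws open and shut, and the axes are right-handed (so a half turn about z gives the same grasp; the last joint's range is limited). The gripper opens to 94 mm and grips with 3 to 60 N. Pads are 16 mm wide; open, the fingers measure 119 mm over their backs; the gripper's body (75 mm by 177 mm) begins 78 mm behind the grasp point.
Start: joints at [1.151, 0.087, 1.371, -0, 1.684, -0.103], TCP at [0.171, 0.523, 0.206] pointing down, gripper open.
Joint ranges: [-3.1, 3.1], [-0.76, 2.03], [0.27, 2.55], [-1.08, 4.22], [0.17, 2.65], [-2.57, 2.57]. Speed limits (rad/s): [2.79, 2.79, 3.14, 3.14, 3.14, 3.14].

## Interface

Orientations are given as [roll, pitch, yaw] about the fixed x, y, z axes, in that order (R = Rz(yaw) Ry(pitch) Rx(roll)).
In Python, from bench import * gives the robot as it stands.
- The arm moves only by the tool send_rows, never from a script. Its argument "rows" is one flat list of numbers, 7 for each row, row after row: the shift along the world's x, y, z in mm, then the turn, a rotation vector about the world's x, y, z in degrees, then the opening, from 0 (shut) to 1 (fully open). A call has exactly 8 rows; each row shifts and turns the commanded pose from where the row before left it; what a row does not reach is not made up. A row lasts 1/8 s, in which the tool goes at most 62.5 mm and 10.7 degrees, less where a joint would pass 70% of its speed; a pose out of reach is approached as far as the arm can. A call is refused whole if a number of a shift passes 62.5 or a number of a turn 10.7, either way. A call with a gripper value outside its range is refused whole. The fingers move at their own pace and stop on an object; the grip force is fixed at half the most. Time passes only in rows, so rows that do not move let the fingers close, or fill a call up. It gives the time, the measured TCP pose, the force and the opening at its end, in the units of the state.
- get_obs(): the state, without advancing time (a new reading comes with each control period).
- snapshot(name): name is "side" or "top"; returns a dict with "color" (384x512x3 uint8, red, green, blue), "intrinsics" (3x3 intrinsics, pixels), "rvec" (rotation vector, rad) and "tvec" (3), from world to camera coordinates, as OpenCV has them. Camera axes: x right, y down, z forward; pixel columns grow to the right and rows downward; lengths in m; the calibration is good to about 2 mm. A picture is of the moment at which its call begins. There is no depth.
- close_job(): hands the job in, once; it reports no verdict.
The state is a dict: "time": time; "joint_positions": joint angles; "qvel": joint speeds; "joint_torque": joint torques, N m; "tool_pos": TCP position; "ee_rot": TCP orientation; "wrist_force": force on the tool from outside, world axes, zero at the start; "wrist_torque": the same for the moment, N m; "width": finger opening in m.
Only numpy, scipy, OpenCV 4.12 (cv2) and the standard library are available. Lean on these libraries where they do the work, as an engineer would, in place of code of your own. Each camera call takes 0.05 s, during which the arm holds its last target.

## Working session

There is one attempt and no reset: what is moved stays moved. The work goes in short steps, Python scripts to look and compute and a tool call to move; the robot and the scene stay as the last step left them, time stands still between calls to the robot, and variables do not carry over. Pictures are saved under pics/ and viewed, and the job is handed in when it is done.

Besides the shell and the picture viewer there is one more tool, called after "Call:" by a JSON object that holds its "name" and its "arguments". send_rows: Moves the arm, as the interface text tells. Its arguments: {"type":"object","properties":{"rows":{"type":"array","items":{"type":"number"}}},"required":["rows"]}

```bash
mkdir -p pics; ls
python3 - <<'E'
from bench import *
import cv2,numpy as np
o=get_obs();print({k:np.round(v,3) for k,v in o.items()})
for n in("side","top"):
    s=snapshot(n);cv2.imwrite(f"pics/{n}0.png",s["color"][:,:,::-1])
    np.savez(f"{n}0.npz",**s)
    R=cv2.Rodrigues(s["rvec"])[0];print(n,-R.T@s["tvec"],R.round(2),s["intrinsics"])
E
```

```text
pics
{'time': np.float64(0.0), 'joint_positions': array([ 1.151,  0.088,  1.372, -0.   ,  1.684, -0.103]), 'qvel': array([ 0.001, -0.001, -0.001,  0.   ,  0.001, -0.002]), 'joint_torque': array([-0.0000e+00, -3.4017e+01, -3.0243e+01,  7.2000e-02,  3.3000e-02,
       -0.0000e+00]), 'tool_pos': array([0.171, 0.522, 0.204]), 'ee_rot': array([-3.141e+00,  2.000e-03,  1.254e+00]), 'wrist_force': array([-0.168, -0.111,  0.158]), 'wrist_torque': array([-0.026, -0.026,  0.017]), 'width': np.float64(0.094)}
side [-0.03071211 -0.94103789  0.98786544] [[ 0.84 -0.55 -0.02]
 [-0.36 -0.52 -0.77]
 [ 0.41  0.65 -0.64]] [[416.23138459   0.         254.20487286]
 [  0.         416.23138459 197.86353482]
 [  0.           0.           1.        ]]
top [ 0.33519633 -0.05433656  1.39546898] [[-0.03 -1.    0.  ]
 [-0.99  0.03 -0.16]
 [ 0.16 -0.01 -0.99]] [[405.83784392   0.         257.78009815]
 [  0.         405.83784392 193.70644798]
 [  0.           0.           1.        ]]
```

View pics/side0.png

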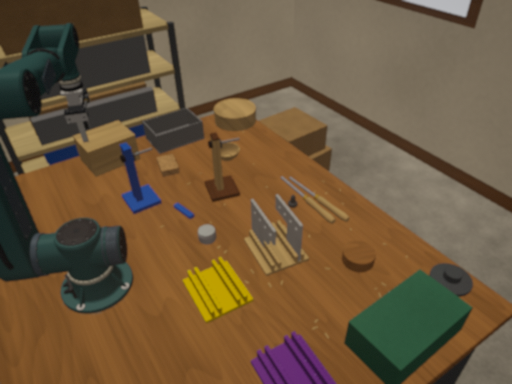

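View pics/top0.png

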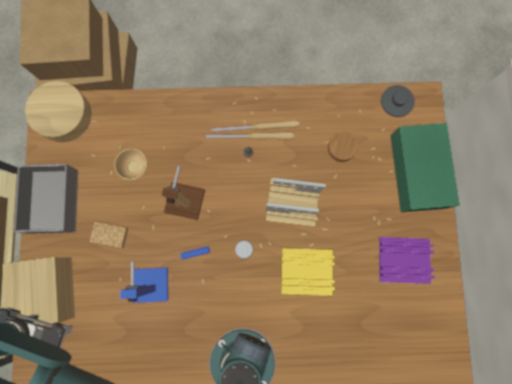

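Candidates for the rack are the wooden one at side (275,245) / top (293,202), the yellow one at (217,288) / (307,272) and the purple one at (292,360) / (406,260). Only the wooden one holds plates, so it fits. For the stand, the brown one at side (220,170) / top (183,200) fits, and the blue one at (138,180) is excluded. I'll confirm with enlarged crops.

Run:
```python
import cv2,numpy as np
a=cv2.imread("pics/side0.png");b=cv2.imread("pics/top0.png")
A=cv2.resize(a[185:275,235:315],None,fx=6,fy=6,interpolation=cv2.INTER_CUBIC)
B=cv2.resize(a[125:205,190:250],None,fx=5,fy=5,interpolation=cv2.INTER_CUBIC)
h=540;im=np.zeros((h,800,3),np.uint8);im[:540,:480]=A;im[:400,490:790]=B;cv2.imwrite("pics/cs.png",im)
B=cv2.resize(b[160:235,155:335],None,fx=4.4,fy=4.4,interpolation=cv2.INTER_CUBIC);cv2.imwrite("pics/ct.png",B[:,:800])
```

```text
(no output)
```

View pics/cs.png

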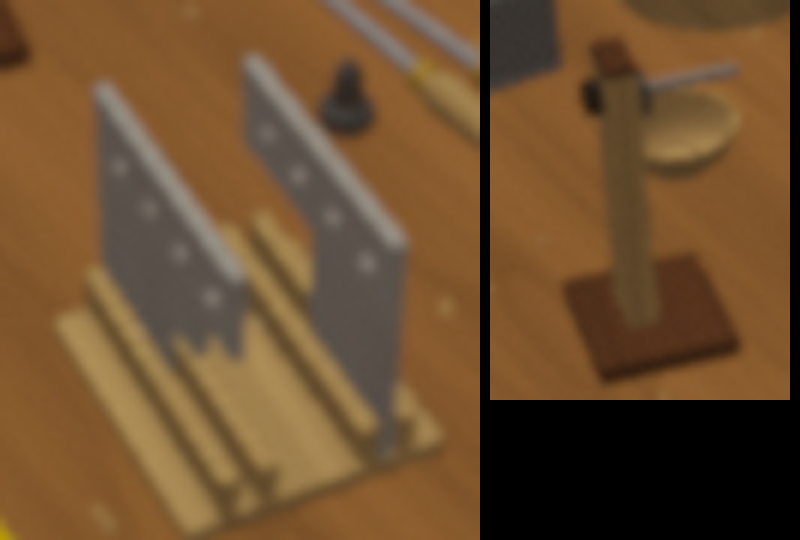

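View pics/ct.png

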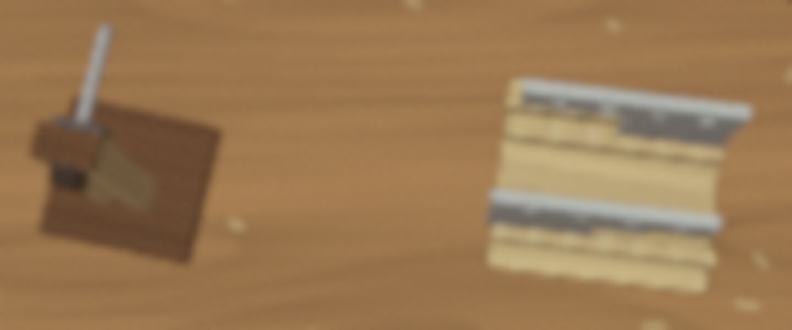

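```bash
cat > h.py <<'E'
import numpy as np,cv2
def load(n,k=0): return dict(np.load(f"{n}{k}.npz"))
def ray(s,uv):
    R=cv2.Rodrigues(s["rvec"])[0];C=-R.T@s["tvec"].ravel()
    d=R.T@np.linalg.inv(s["intrinsics"])@np.array([*uv,1.]);return C,d/np.linalg.norm(d)
def onz(s,uv,z):
    C,d=ray(s,uv);return C+d*(z-C[2])/d[2]
def tri(s1,u1,s2,u2):
    C1,d1=ray(s1,u1);C2,d2=ray(s2,u2)
    t=np.linalg.lstsq(np.c_[d1,-d2],C2-C1,rcond=None)[0];p,q=C1+t[0]*d1,C2+t[1]*d2
    return (p+q)/2,np.linalg.norm(p-q)
def proj(s,P): return cv2.projectPoints(np.atleast_2d(np.asarray(P,float)),s["rvec"],s["tvec"],s["intrinsics"],None)[0][:,0]
E
python3 - <<'E'
from h import *
for n,rois in (("top",dict(near=(196,216,260,325),far=(172,192,265,332),pin=(160,190,168,186))),("side",dict(near=(195,235,245,280),far=(190,230,270,308),pin=(130,150,215,245)))):
    s=load(n);c=s["color"].astype(int)
    sat=c.max(2)-c.min(2)
    for k,(r0,r1,c0,c1) in rois.items():
        m=((sat<38)&(c.mean(2)>(125 if k!='pin' else 100)))[r0:r1,c0:c1]
        nl,L,st,_=cv2.connectedComponentsWithStats(m.astype(np.uint8),connectivity=8)
        if nl<2: print(n,k,'none');continue
        i=1+np.argmax(st[1:,4]);v,u=np.nonzero(L==i);P=np.c_[u+c0,v+r0].astype(float)
        mu=P.mean(0);w=np.linalg.svd(P-mu)[2][0];t=(P-mu)@w
        print(n,k,len(P),"mean",mu.round(1),"ends",(mu+w*t.min()).round(1),(mu+w*t.max()).round(1),"thick",np.ptp((P-mu)@[-w[1],w[0]]).round(1))
a=load("side")["color"][...,::-1]; b=load("top")["color"][...,::-1]
A=cv2.resize(a[200:250,245:280],None,fx=11,fy=11,interpolation=cv2.INTER_NEAREST)
B=cv2.resize(a[125:160,205:240],None,fx=11,fy=11,interpolation=cv2.INTER_NEAREST)
im=np.zeros((550,800,3),np.uint8);im[:,:385]=A;im[:385,395:780]=B;cv2.imwrite("pics/n1.png",im)
B=cv2.resize(b[195:225,262:325],None,fx=8,fy=8,interpolation=cv2.INTER_NEAREST)
C=cv2.resize(b[160:200,160:200],None,fx=7,fy=7,interpolation=cv2.INTER_NEAREST)
im=np.zeros((280,800,3),np.uint8);im[:240,:504]=B;im[:,510:790]=C;cv2.imwrite("pics/n2.png",im)
E
```

```text
top near 215 mean [292.1 207.3] ends [266.  204.1] [318.1 210.5] thick 4.7
top far 230 mean [299.1 182.6] ends [273.8 179.7] [325.  185.7] thick 6.2
top pin 74 mean [175.6 177.3] ends [178.7 165.9] [172.8 187.9] thick 3.9
side near 85 mean [263.1 214.9] ends [251.8 199.2] [274.3 230.5] thick 2.2
side far 82 mean [289.  209.8] ends [277. 195.] [300.6 224.3] thick 2.2
side pin 1 mean [233. 139.] ends [233. 139.] [233. 139.] thick 0.0
```

```bash
sleep 0
```

```text
(no output)
```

View pics/n1.png

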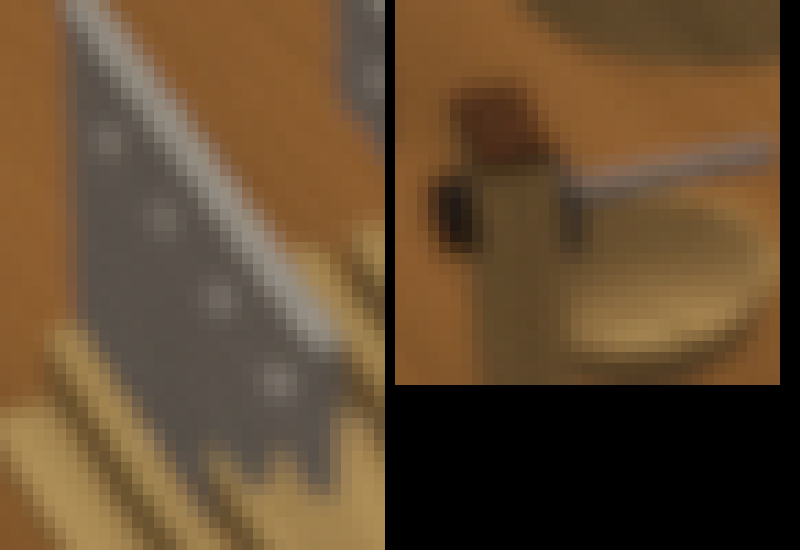

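View pics/n2.png

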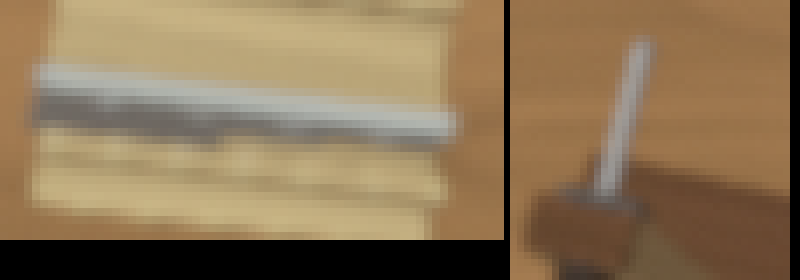

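Run:
```python
from h import *
S,T=load("side"),load("top")
np.set_printoptions(precision=4,suppress=True)
# near upper edge centreline from per-column weighted rows
c=T["color"].astype(float)
pts=[]
for u in range(270,316):
    col=c[198:216,u]; sat=col.max(1)-col.min(1); w=np.clip(col.min(1)-125,0,None)*(sat<40)
    if w.sum()>0: pts.append([u,198+(w*np.arange(18)).sum()/w.sum()])
pts=np.array(pts);l=np.polyfit(pts[:,0],pts[:,1],1)
e=[onz(T,(u,np.polyval(l,u)),.162) for u in(265.7,318.3)]
print("top edge ends",e,np.linalg.norm(e[0]-e[1]),"yaw of +y dir",np.degrees(np.arctan2(-(e[0]-e[1])[0],(e[0]-e[1])[1])))
print("side ends",onz(S,(251.3,199.),.162),onz(S,(274.8,231.),.162))
for a,b in(((251.6,199),(265.7,203.9)),((274.6,230.8),(318.3,210.5))): print(tri(S,a,T,b))
# pin
P=[]
for r in range(167,187):
    row=c[r,166:188];sat=row.max(1)-row.min(1);w=np.clip(60-sat,0,None)*(row.mean(1)>100)
    if w.sum()>0:P.append([166+(w*np.arange(22)).sum()/w.sum(),r])
P=np.array(P);pl=np.polyfit(P[:,1],P[:,0],1);print(pl,P[:,0].round(1))
a=onz(T,(np.polyval(pl,168),168),.2);b=onz(T,(np.polyval(pl,184),184),.2);d=a-b;print("pin dir yaw",np.degrees(np.arctan2(d[1],d[0])),a,b)
for ut in(165.3,166):
  print("tip tri",tri(S,(238.7,138.3),T,(np.polyval(pl,ut),ut)), onz(T,(np.polyval(pl,ut),ut),.2))
# base of the pin clamp in side
print(tri(S,(222,141.5),T,(np.polyval(pl,187),187)))
# stand foot: brown dark mask top
hsv=cv2.cvtColor(T["color"],cv2.COLOR_RGB2HSV); sub=T["color"][175:225,155:215].astype(int)
m=((sub[...,0]<125)&(sub[...,0]>sub[...,2]+25)).astype(np.uint8);cv2.imwrite("pics/m.png",cv2.resize(m*255,None,fx=8,fy=8,interpolation=0))
# holes on plate plane
y=(e[0]-e[1]);y/=np.linalg.norm(y);n=np.array([y[1],-y[0],0]);n/=np.linalg.norm(n);mid=(e[0]+e[1])/2
for uv in((110,140),(163,217),(218,298),(278,380)):
    C,dd=ray(S,(245+uv[0]/11-.5,200+uv[1]/11-.5));t=((mid-n*.004-C)@n)/(dd@n);p=C+dd*t;print("hole",p,"along",(p-mid)@y)
```

```text
top edge ends [array([ 0.5011, -0.0891,  0.162 ]), array([ 0.4768, -0.2494,  0.162 ])] 0.16212720484760412 yaw of +y dir -8.606265932846505
side ends [ 0.4961 -0.0934  0.162 ] [ 0.4735 -0.2511  0.162 ]
(array([ 0.5007, -0.089 ,  0.157 ]), np.float64(0.0012930678023542867))
(array([ 0.4751, -0.2492,  0.1607]), np.float64(0.001649901725325457))
[ -0.2673 223.0359] [178.4 178.1 177.8 177.6 177.3 177.  176.8 176.6 176.4 176.  175.8 175.5
 175.3 175.  174.7 174.4 174.1 173.6 173.6 173.3]
pin dir yaw -14.604195485259336 [0.612  0.1721 0.2   ] [0.5634 0.1848 0.2   ]
tip tri (array([0.6164, 0.1691, 0.2084]), np.float64(0.003994499080879473)) [0.6203 0.1699 0.2   ]
tip tri (array([0.6153, 0.1693, 0.2085]), np.float64(0.00185151479499466)) [0.6182 0.1705 0.2   ]
(array([0.5535, 0.185 , 0.2088]), np.float64(0.0017982867631285398))
hole [ 0.4932 -0.1148  0.1241] along 0.05449028565562192
hole [ 0.4879 -0.1498  0.1236] along 0.019074279198599248
hole [ 0.4826 -0.1848  0.1226] along -0.016285538922827605
hole [ 0.477  -0.2214  0.124 ] along -0.053330065085939335
```

View pics/m.png

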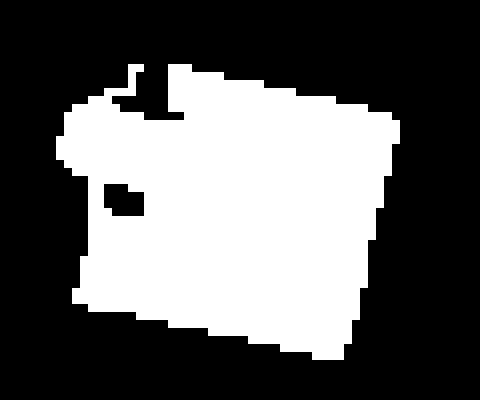

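Run:
```python
from h import *
S,T=load("side"),load("top")
np.set_printoptions(precision=4,suppress=True)
def frame(e0,e1):
    y=e0-e1;y/=np.linalg.norm(y);n=np.array([y[1],-y[0],0]);return (e0+e1)/2,y,n
near=frame(np.array([.5011,-.0891,.162]),np.array([.4768,-.2494,.162]))
e=[onz(T,(273.5,179.7),.162),onz(T,(325.3,185.7),.162)];print("far",e,np.linalg.norm(e[0]-e[1]));far=frame(*e)
K=14
im=cv2.resize(S["color"][195:255,245:302][...,::-1],None,fx=K,fy=K,interpolation=cv2.INTER_NEAREST)
def dr(fr,pts,col):
    m,y,n=fr
    P=[m+y*a/1000-n*.004+np.array([0,0,(b-75)/1000]) for a,b in pts]
    q=((proj(S,P)-[245,195]+.5)*K).astype(int)
    cv2.polylines(im,[q],True,col,1)
step=[(80,75),(80,-75),(0,-75),(0,-15),(-40,-15),(-40,19),(-80,19),(-80,75)]
corner=[(-80,75),(-80,-75),(0,-75),(0,19),(80,19),(80,75)]
dr(near,step,(0,255,0));dr(near,[(-a,b) for a,b in corner],(0,0,255));dr(far,corner,(0,255,0))
im=im[:, :800];im=im[:600*1400//1000];im=cv2.resize(im,None,fx=.7,fy=.7);print(im.shape);cv2.imwrite("pics/ov.png",im)
# step-vs-corner holes on far
g=cv2.resize(S["color"][190:250,272:308][...,::-1],None,fx=10,fy=10,interpolation=cv2.INTER_NEAREST)
cv2.imwrite("pics/far.png",g)
```

```text
far [array([ 0.5755, -0.1157,  0.162 ]), array([ 0.5521, -0.2751,  0.162 ])] 0.16109404723749152
(588, 559, 3)
```

View pics/ov.png

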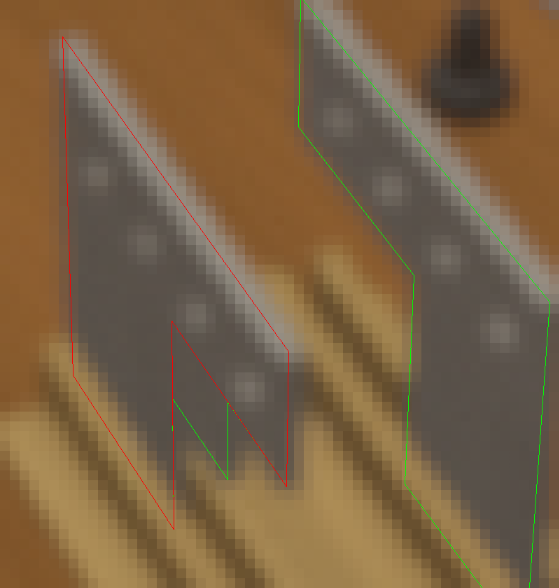

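View pics/far.png

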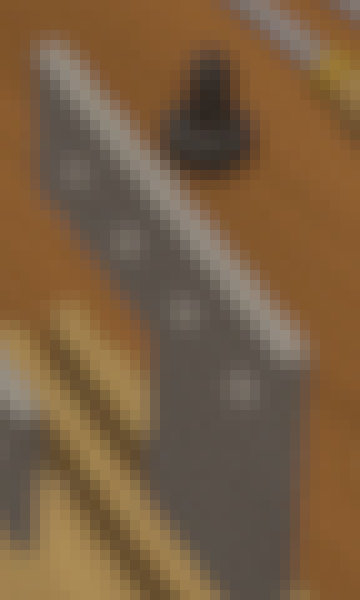

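Run:
```python
from h import *
S,T=load("side"),load("top")
np.set_printoptions(precision=1,suppress=True)
g=S["color"].astype(float).mean(2)
def cen(u0,v0):
    u,v=int(round(u0)),int(round(v0));w=g[v-2:v+3,u-2:u+3];w=np.clip(w-np.percentile(w,45),0,None)
    yy,xx=np.mgrid[v-2:v+3,u-2:u+3];return (w*xx).sum()/w.sum(),(w*yy).sum()/w.sum()
N=[(254.5,212.2),(259.3,219.2),(264.3,226.6),(269.8,234)]
F=[(279.2,206.8),(284.4,213.8),(290.,221),(295.8,228.4)]
for nm,H,e in(("near",N,[(265.7,203.9),(318.3,210.5)]),("far",F,[(273.3,179.7),(325.5,185.7)])):
    e=[onz(T,x,.162) for x in e];y=e[0]-e[1];y/=np.linalg.norm(y);n=np.array([y[1],-y[0],0]);m=(e[0]+e[1])/2
    for off in(-.004,.0):
      r=[]
      for h in H:
        C,d=ray(S,cen(*h));p=C+d*(((m+n*off-C)@n)/(d@n));r.append([(p-m)@y*1e3,p[2]*1e3])
      r=np.array(r);print(nm,off,r.T,r[:,0].mean())
```

```text
near -0.004 [[ 54.1  17.2 -19.6 -55.9]
 [124.5 124.9 125.7 126.2]] -1.0402669540165004
near 0.0 [[ 63.3  26.  -11.2 -47.8]
 [115.6 116.  116.8 117.3]] 7.586249584188776
far -0.004 [[ 52.2  17.5 -19.1 -54.4]
 [130.5 128.9 129.6 128.1]] -0.9539282207904467
far 0.0 [[ 59.6  24.6 -12.4 -47.9]
 [123.3 121.7 122.4 120.9]] 5.947162888588
```

Call:
{"name": "send_rows", "arguments": {"rows": [0, 0, 55, 0, 0, -10, 0.6, 0, 0, 55, 0, 0, -10, 0.6, 0, 0, 50, 0, 0, -10, 0.6, 25, -54, 0, 0, 0, -10, 0.6, 25, -54, 0, 0, 0, -10, 0.6, 25, -54, 0, 0, 0, -10, 0.6, 25, -54, 0, 0, 0, -10, 0.6, 25, -54, 0, 0, 0, -10, 0.6]}}

```text
time: 1.1
tool_pos: [0.2966, 0.2509, 0.365]
ee_rot: [3.141, 0.0, -0.147]
wrist_force: [-0.4, 0.2, 0.4]
width: 0.0563
```

Call:
{"name": "send_rows", "arguments": {"rows": [25, -55, 0, 0, 0, 0, 0.6, 25, -55, 0, 0, 0, 0, 0.6, 25, -55, 0, 0, 0, 0, 0.6, 25, -55, 0, 0, 0, 0, 0.6, 24, -54, 0, 0, 0, 0, 0.6, 24, -54, 0, 0, 0, 0, 0.6, 24, -54, 0, 0, 0, 0, 0.6, 20, -42, 0, 0, 0, 0, 0.6]}}

```text
time: 2.1
tool_pos: [0.4887, -0.1736, 0.3645]
ee_rot: [-3.141, 0.001, -0.144]
wrist_force: [0.5, 0.3, 0.1]
width: 0.0563
```

Call:
{"name": "send_rows", "arguments": {"rows": [0, 1.5, -50, 0, 0, -0.3, 0.6, 0, 0, -50, 0, 0, 0, 0.6, 0, 0, -50, 0, 0, 0, 0.6, 0, 0, -14, 0, 0, 0, 0.6, 0, 0, -5, 0, 0, 0, 0.6, 0, 0, 0, 0, 0, 0, 0.6, 0, 0, 0, 0, 0, 0, 0.6, 0, 0, 0, 0, 0, 0, 0.6]}}

```text
time: 3.1
tool_pos: [0.489, -0.1701, 0.198]
ee_rot: [3.141, -0.003, -0.147]
wrist_force: [-0.0, -0.1, -0.3]
width: 0.0566
```

```bash
cat >> h.py <<'E'
def shot(k):
    from bench import snapshot
    for n in("side","top"):
        s=snapshot(n);np.savez(f"{n}{k}.npz",**s)
def crops(k,rs,rt,f,name):
    S,T=load("side",k)["color"][...,::-1],load("top",k)["color"][...,::-1]
    a=cv2.resize(S[rs[0]:rs[1],rs[2]:rs[3]],None,fx=f,fy=f,interpolation=cv2.INTER_CUBIC);b=cv2.resize(T[rt[0]:rt[1],rt[2]:rt[3]],None,fx=f,fy=f,interpolation=cv2.INTER_CUBIC)
    im=np.zeros((max(a.shape[0],b.shape[0]),a.shape[1]+b.shape[1]+8,3),np.uint8);im[:a.shape[0],:a.shape[1]]=a;im[:b.shape[0],a.shape[1]+8:]=b;print(im.shape);cv2.imwrite(name,im)
E
python3 - <<'E'
from h import *
from bench import get_obs
shot(1);crops(1,(150,270,225,315),(150,240,245,345),4,"pics/g1.png")
o=get_obs();print(o["tool_pos"],o["ee_rot"],o["wrist_force"])
E
```

```text
(480, 768, 3)
[ 0.48869349 -0.16999818  0.19732378] [ 3.14117277e+00 -1.48351122e-03 -1.47452155e-01] [ 0.04558023 -0.53248474  0.15966036]
```

View pics/g1.png

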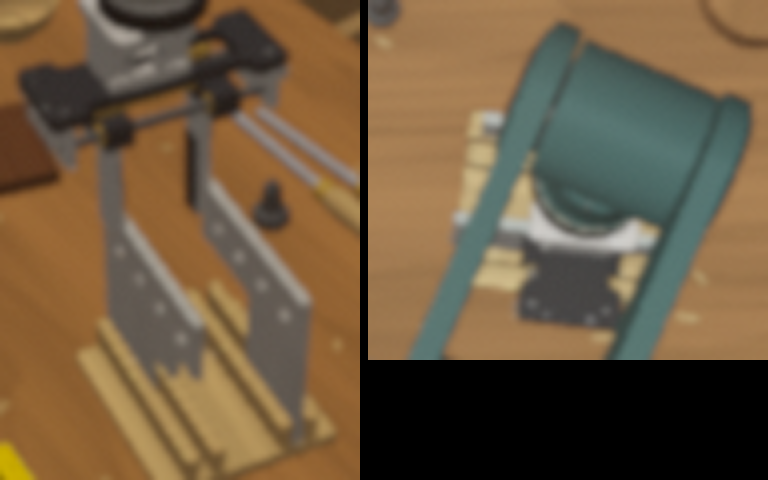

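Call:
{"name": "send_rows", "arguments": {"rows": [0, -2, -15, 0, 0, 0, 0.6, 0, 0, -18, 0, 0, 0, 0.6, 0, 0, -18, 0, 0, 0, 0.6, 0, 0, -13, 0, 0, 0, 0.6, 0, 0, -5, 0, 0, 0, 0.6, 0, 0, 0, 0, 0, 0, 0.6, 0, 0, 0, 0, 0, 0, 0.6, 0, 0, 0, 0, 0, 0, 0.6]}}

```text
time: 4.2
tool_pos: [0.4888, -0.1721, 0.1283]
ee_rot: [3.141, -0.002, -0.148]
wrist_force: [0.5, -0.2, -0.4]
width: 0.0564
```

Call:
{"name": "send_rows", "arguments": {"rows": [0, 0, 0, 0, 0, 0, 0, 0, 0, 0, 0, 0, 0, 0, 0, 0, 0, 0, 0, 0, 0, 0, 0, 0, 0, 0, 0, 0, 0, 0, 0, 0, 0, 0, 0, 0, 0, 0, 0, 0, 0, 0, 0, 0, 0, 0, 0, 0, 0, 0, 0, 0, 0, 0, 0, 0]}}

```text
time: 5.2
tool_pos: [0.4879, -0.1717, 0.1274]
ee_rot: [-3.141, 0.001, -0.147]
wrist_force: [-2.9, 0.5, 0.4]
width: 0.0081
```

Call:
{"name": "send_rows", "arguments": {"rows": [0, 0, 4, 0, 0, 0, 0, 0, 0, 8, 0, 0, 0, 0, 0, 0, 15, 0, 0, 0, 0, 0, 0, 25, 0, 0, 0, 0, 0, 0, 25, 0, 0, 0, 0, 0, 0, 20, 0, 0, 0, 0, 0, 0, 10, 0, 0, 0, 0, 0, 0, 0, 0, 0, 0, 0]}}

```text
time: 6.2
tool_pos: [0.4889, -0.1721, 0.2356]
ee_rot: [3.141, -0.002, -0.147]
wrist_force: [-0.4, 0.5, -4.6]
width: 0.0079
```

Run:
```python
from h import *
from bench import get_obs
shot(2);crops(2,(100,250,200,320),(140,240,245,345),4,"pics/g2.png")
o=get_obs();print(o["tool_pos"],o["ee_rot"],o["wrist_force"],o["wrist_torque"])
```

```text
(600, 888, 3)
[ 0.48806292 -0.17169257  0.23370973] [-3.14118777e+00  1.17725856e-03 -1.47495158e-01] [ 0.21047808  0.31500816 -5.31014363] [-0.1957729   0.10402354  0.03052385]
```

View pics/g2.png

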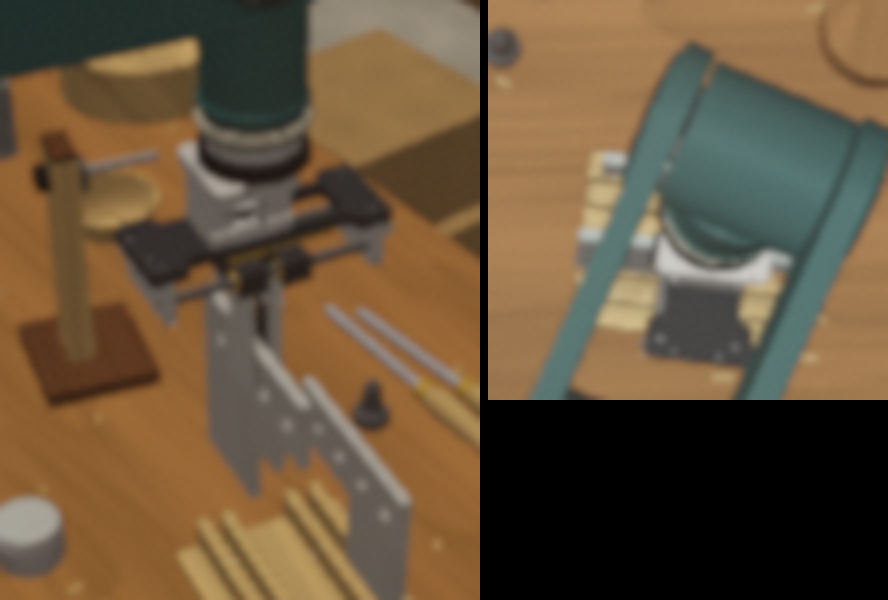

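Call:
{"name": "send_rows", "arguments": {"rows": [0, 0, 40, 0, 0, -2, 0, 0, 10, 50, 0, 0, -2, 0, 10, 30, 45, 0, 0, -2, 0, 14, 50, 10, 0, 0, 0, 0, 14, 50, 0, 0, 0, 0, 0, 14, 50, 0, 0, 0, 0, 0, 14, 50, 0, 0, 0, 0, 0, 14, 45, 0, 0, 0, 0, 0]}}

```text
time: 7.3
tool_pos: [0.5684, 0.115, 0.378]
ee_rot: [3.141, 0.002, -0.252]
wrist_force: [0.9, -0.6, -5.1]
width: 0.0077
```

Call:
{"name": "send_rows", "arguments": {"rows": [9, 30, 0, 0, 0, 0, 0, 5, 16, 0, 0, 0, 0, 0, 0, 0, 0, 0, 0, 0, 0, 0, 0, 0, 0, 0, 0, 0, 0, 0, 0, 0, 0, 0, 0, 0, 0, 0, 0, 0, 0, 0, 0, 0, 0, 0, 0, 0, 0, 0, 0, 0, 0, 0, 0, 0]}}

```text
time: 8.3
tool_pos: [0.5823, 0.159, 0.3796]
ee_rot: [-3.142, -0.0, -0.252]
wrist_force: [0.4, 0.8, -4.7]
width: 0.0078
```

Run:
```python
from h import *
from bench import get_obs
shot(3);crops(3,(40,190,150,290),(120,230,125,225),4,"pics/g3.png")
o=get_obs();print(o["tool_pos"],o["ee_rot"],o["wrist_force"],o["wrist_torque"])
```

```text
(600, 968, 3)
[0.58234533 0.15909879 0.37950942] [ 3.14158857e+00 -9.42863984e-05 -2.52239100e-01] [ 1.35697827  0.83444187 -4.0510805 ] [-0.08590098  0.0837276  -0.00910143]
```

View pics/g3.png

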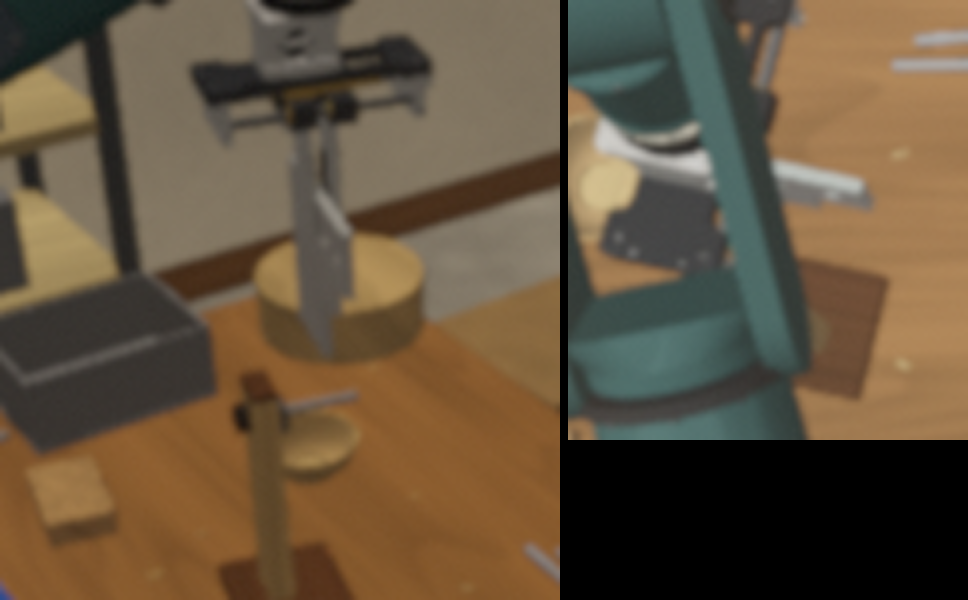

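Run:
```python
from h import *
T=load("top",3);S=load("side",3)
im=cv2.resize(T["color"][155:180,180:212][...,::-1],None,fx=18,fy=18,interpolation=cv2.INTER_NEAREST)
im2=cv2.resize(S["color"][85:150,218:248][...,::-1],None,fx=9,fy=9,interpolation=cv2.INTER_NEAREST)
o=np.zeros((585,576+8+270-60,3),np.uint8);o[:450,:576]=im;o[:585,584:]=im2[:,:210];cv2.imwrite("pics/e3.png",o)
y=np.array([np.sin(.2522),np.cos(.2522),0]);tcp=np.array([.5823,.1591,.3795])
for uv in((199.5,167.),(200,167.2)): 
    p=onz(T,uv,.414);print(p,(p-tcp)@y, (p-tcp)@[y[1],-y[0],0])
# predicted px of end top front/back
for a in(-77.3,):
  for b in(-4,4): print(proj(T,tcp+y*a/1e3+np.array([y[1],-y[0],0])*b/1e3+[0,0,.0346]))
print("side corners pred",proj(S,[tcp+y*(-.0773)-np.array([y[1],-y[0],0])*.004+[0,0,.0346]]))
```

```text
[0.56353169 0.07876657 0.414     ] -0.08247549367522256 0.0018714099212204921
[0.56299065 0.0775342  0.414     ] -0.08380389217252802 0.0016550096210486654
[[196.88285743 168.79849762]]
[[197.67393306 165.71739084]]
side corners pred [[234.91958156  97.75348416]]
```

View pics/e3.png

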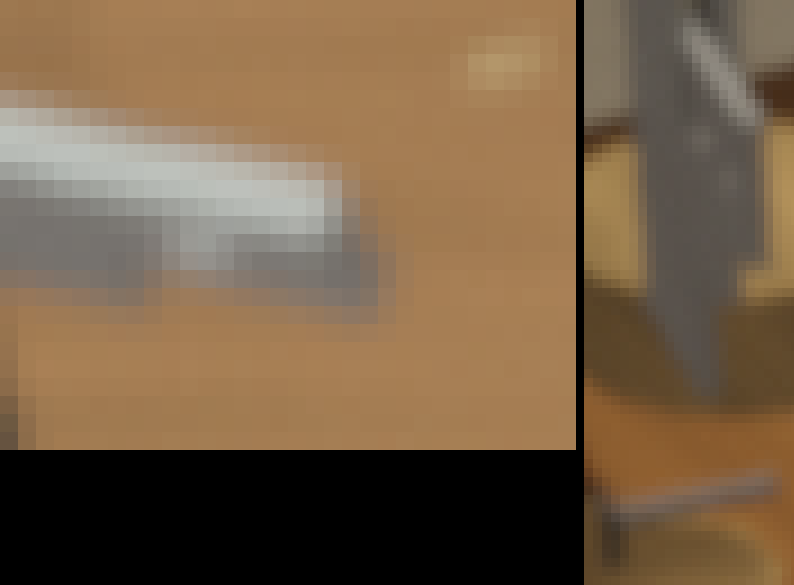

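Call:
{"name": "send_rows", "arguments": {"rows": [0, 0, -10, 0, 0, 0, 0, 0, 0, -10, 0, 0, 0, 0, 0, 0, -8, 0, 0, 0, 0, 0, 0, -6, 0, 0, 0, 0, 0, 0, -4, 0, 0, 0, 0, 0, 0, -2, 0, 0, 0, 0, 0, 0, 0, 0, 0, 0, 0, 0, 0, 0, 0, 0, 0, 0]}}

```text
time: 9.4
tool_pos: [0.5825, 0.1592, 0.3399]
ee_rot: [-3.141, -0.001, -0.252]
wrist_force: [-0.5, 0.0, -4.0]
width: 0.008
```

Run:
```python
from h import *
from bench import get_obs
shot(4);crops(4,(85,175,190,260),(140,210,125,225),5,"pics/g4.png")
o=get_obs();print(o["tool_pos"],o["ee_rot"],o["wrist_force"],o["wrist_torque"])
```

```text
(450, 858, 3)
[0.58244223 0.15914695 0.3398554 ] [-3.14135034e+00 -6.64454047e-04 -2.52221126e-01] [ 0.05299409  0.37035741 -3.93997362] [-0.13129721  0.11358122 -0.03960976]
```

View pics/g4.png

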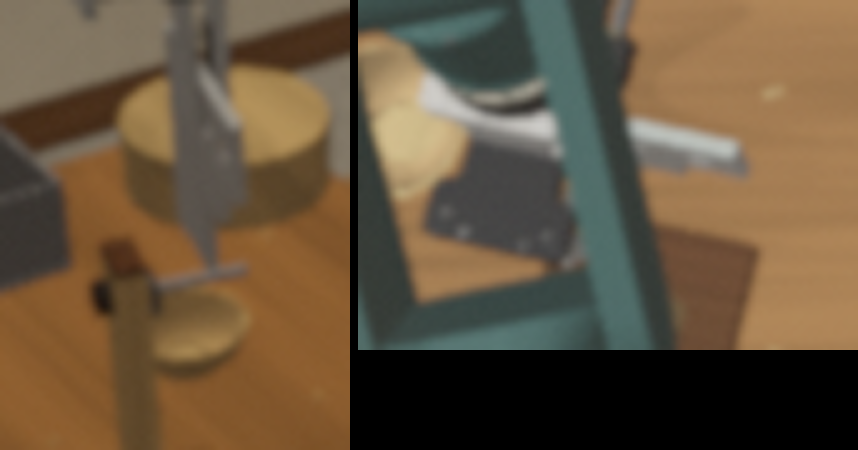

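Call:
{"name": "send_rows", "arguments": {"rows": [0, 0, -1, 0, 0, 0, 0, 0, 0, -1, 0, 0, 0, 0, 0, 0, -1, 0, 0, 0, 0, 0, 0, 0, 0, 0, 0, 0, 0, 0, 0, 0, 0, 0, 0, 0, 0, 0, 0, 0, 0, 0, 0, 0, 0, 0, 0, 0, 0, 0, 0, 0, 0, 0, 0, 0]}}

```text
time: 10.5
tool_pos: [0.5824, 0.1591, 0.3365]
ee_rot: [3.142, -0.0, -0.252]
wrist_force: [0.3, -0.5, -4.5]
width: 0.0075
```

Call:
{"name": "send_rows", "arguments": {"rows": [0, 0, -1, 0, 0, 0, 0, 0, 0, -1, 0, 0, 0, 0, 0, 0, 0, 0, 0, 0, 0, 0, 0, 0, 0, 0, 0, 0, 0, 0, 0, 0, 0, 0, 0, 0, 0, 0, 0, 0, 0, 0, 0, 0, 0, 0, 0, 0, 0, 0, 0, 0, 0, 0, 0, 0]}}

```text
time: 11.5
tool_pos: [0.5824, 0.1592, 0.3345]
ee_rot: [-3.142, -0.0, -0.252]
wrist_force: [-0.0, -0.3, -5.3]
width: 0.0081
```

Call:
{"name": "send_rows", "arguments": {"rows": [0, 0, -1, 0, 0, 0, 0, 0, 0, -1, 0, 0, 0, 0, 0, 0, 0, 0, 0, 0, 0, 0, 0, 0, 0, 0, 0, 0, 0, 0, 0, 0, 0, 0, 0, 0, 0, 0, 0, 0, 0, 0, 0, 0, 0, 0, 0, 0, 0, 0, 0, 0, 0, 0, 0, 0]}}

```text
time: 12.5
tool_pos: [0.5823, 0.1592, 0.3325]
ee_rot: [-3.142, -0.0, -0.252]
wrist_force: [1.1, 0.4, -5.1]
width: 0.0077
```

Bottom edge is now at about 217 mm, with no contact yet.

Call:
{"name": "send_rows", "arguments": {"rows": [0, 0, -1, 0, 0, 0, 0, 0, 0, -1, 0, 0, 0, 0, 0, 0, 0, 0, 0, 0, 0, 0, 0, 0, 0, 0, 0, 0, 0, 0, 0, 0, 0, 0, 0, 0, 0, 0, 0, 0, 0, 0, 0, 0, 0, 0, 0, 0, 0, 0, 0, 0, 0, 0, 0, 0]}}

```text
time: 13.5
tool_pos: [0.5824, 0.1591, 0.3305]
ee_rot: [3.142, -0.0, -0.252]
wrist_force: [0.8, 0.3, -5.9]
width: 0.0079
```

Call:
{"name": "send_rows", "arguments": {"rows": [0, 0, -1, 0, 0, 0, 0, 0, 0, -1, 0, 0, 0, 0, 0, 0, 0, 0, 0, 0, 0, 0, 0, 0, 0, 0, 0, 0, 0, 0, 0, 0, 0, 0, 0, 0, 0, 0, 0, 0, 0, 0, 0, 0, 0, 0, 0, 0, 0, 0, 0, 0, 0, 0, 0, 0]}}

```text
time: 14.5
tool_pos: [0.5824, 0.1591, 0.3298]
ee_rot: [-3.141, -0.002, -0.252]
wrist_force: [-1.3, -0.8, 5.5]
width: 0.008
```

Call:
{"name": "send_rows", "arguments": {"rows": [0, 0, 1, 0, 0, 0, 0, 0, 0, 2, 0, 0, 0, 0, 0, 0, 5, 0, 0, 0, 0, 0, 0, 0, 0, 0, 0, 0, 0, 0, 0, 0, 0, 0, 0, 0, 0, 0, 0, 0, 0, 0, 0, 0, 0, 0, 0, 0, 0, 0, 0, 0, 0, 0, 0, 0]}}

```text
time: 15.5
tool_pos: [0.5823, 0.1592, 0.3365]
ee_rot: [3.142, -0.0, -0.252]
wrist_force: [0.6, -0.6, -4.7]
width: 0.0079
```

Call:
{"name": "send_rows", "arguments": {"rows": [8, -2, 0, 0, 0, 0, 0, 15, -4, 0, 0, 0, 0, 0, 15, -4, 0, 0, 0, 0, 0, 15, -4, 0, 0, 0, 0, 0, 5, -1, 0, 0, 0, 0, 0, 0, 0, 0, 0, 0, 0, 0, 0, 0, 0, 0, 0, 0, 0, 0, 0, 0, 0, 0, 0, 0]}}

```text
time: 16.5
tool_pos: [0.6399, 0.1444, 0.337]
ee_rot: [-3.141, -0.001, -0.252]
wrist_force: [-0.8, -0.4, -5.4]
width: 0.0076
```

Call:
{"name": "send_rows", "arguments": {"rows": [0, 0, -10, 0, 0, 0, 0, 0, 0, -20, 0, 0, 0, 0, 0, 0, -30, 0, 0, 0, 0, 0, 0, -30, 0, 0, 0, 0, 0, 0, -24, 0, 0, 0, 0, 0, 0, -12, 0, 0, 0, 0, 0, 0, -6.5, 0, 0, 0, 0, 0, 0, 0, 0, 0, 0, 0]}}

```text
time: 17.5
tool_pos: [0.6404, 0.1442, 0.2043]
ee_rot: [-3.141, -0.0, -0.252]
wrist_force: [0.9, 0.1, -4.4]
width: 0.0079
```

Run:
```python
from h import *
from bench import get_obs
shot(5);crops(5,(85,185,190,270),(130,210,135,215),5,"pics/g5.png")
o=get_obs();print(o["tool_pos"],o["ee_rot"],o["wrist_force"],o["wrist_torque"])
```

```text
(500, 808, 3)
[0.64090264 0.14421368 0.20538435] [-3.14069922e+00 -2.25923267e-03 -2.52266204e-01] [ 0.1933407   0.45625299 -4.90696055] [-0.12669038  0.10446036 -0.05455064]
```

View pics/g5.png

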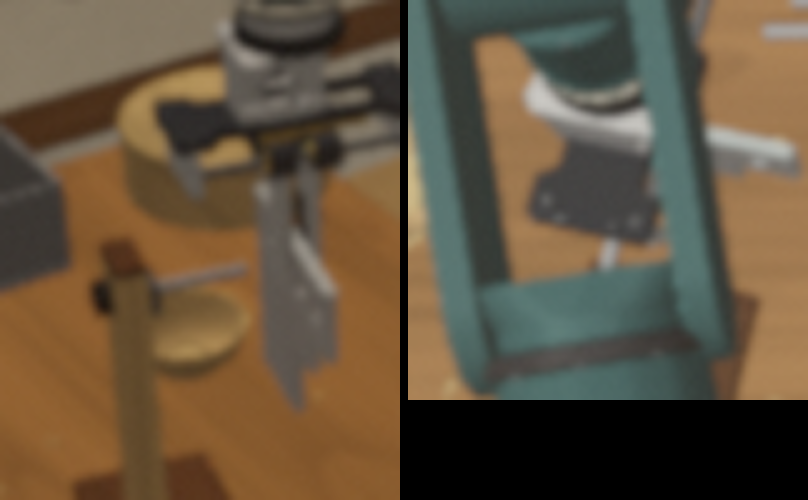

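Run:
```python
from h import *
T=load("top",5);S=load("side",5)
im=cv2.resize(T["color"][150:172,192:220][...,::-1],None,fx=16,fy=16,interpolation=cv2.INTER_NEAREST)
im2=cv2.resize(S["color"][115:172,236:264][...,::-1],None,fx=10,fy=10,interpolation=cv2.INTER_NEAREST)
o=np.zeros((570,448+8+280,3),np.uint8);o[:352,:448]=im;o[:570,456:]=im2;cv2.imwrite("pics/e5.png",o)
c=T["color"].astype(float)
pts=[]
for u in range(198,212):
    col=c[150:170,u]; sat=col.max(1)-col.min(1); w=np.clip(col.min(1)-140,0,None)*(sat<45)
    print(u,(150+(w*np.arange(20)).sum()/max(w.sum(),1)).round(2),w.sum().round())
for n,C in(("T",T),("S",S)):
  y=np.array([np.sin(.2522),np.cos(.2522),0]);nn=np.array([y[1],-y[0],0]);tcp=np.array([.6405,.1442,.2048])
  print(n,"pred end top",proj(C,[tcp+y*-.0773+nn*b+[0,0,.0346] for b in(-.004,0,.004)]).round(1),"bottom ends y=-80,z19; y=0,z-75",proj(C,[tcp+y*-.0773-nn*.004+[0,0,.0346-.056],tcp+y*.0027-nn*.004+[0,0,.0346-.15],tcp+y*.0827-nn*.004+[0,0,.0346],tcp+y*.018-nn*.004+[0,0,.0066],tcp-y*.018-nn*.004+[0,0,.0066],tcp-y*.054-nn*.004+[0,0,.0066]]).round(1).tolist())
```

```text
198 157.04 96.0
199 157.28 97.0
200 157.6 89.0
201 157.85 84.0
202 157.98 88.0
203 158.17 89.0
204 158.48 92.0
205 158.96 94.0
206 159.0 96.0
207 159.07 100.0
208 159.22 103.0
209 159.45 100.0
210 159.75 72.0
211 159.6 20.0
T pred end top [[210.5 162.3]
 [210.8 161. ]
 [211.1 159.7]] bottom ends y=-80,z19; y=0,z-75 [[212.5, 166.6], [191.9, 167.7], [157.5, 150.5], [180.6, 157.6], [192.3, 160.2], [203.9, 162.8]]
S pred end top [[254.5 142.8]
 [255.6 142.6]
 [256.7 142.3]] bottom ends y=-80,z19; y=0,z-75 [[254.8, 156.6], [248.3, 166.4], [240.3, 120.9], [246.0, 136.2], [249.2, 141.2], [252.5, 146.3]]
```

View pics/e5.png

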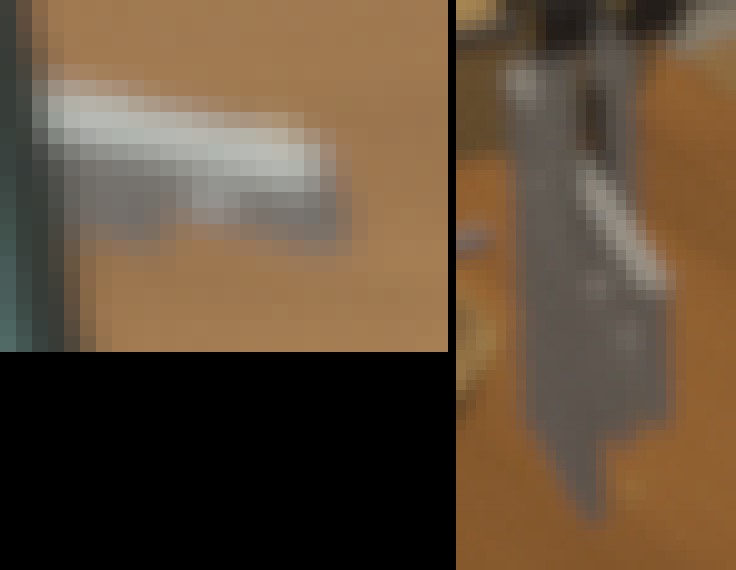

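Run:
```python
from h import *
T=load("top",5);T0=load("top");S=load("side",5)
y=np.array([np.sin(.2522),np.cos(.2522),0])
for uz in(.2085,.2106):
  a=onz(T0,(223.036-.2673*167,167),uz);b=onz(T0,(223.036-.2673*184,184),uz);d=(a-b)[:2];d/=np.linalg.norm(d)
  e=onz(T,(210.4,159.7),.2398)
  lat=np.array([-d[1],d[0]])@(e[:2]-a[:2]); print(uz,"pin yaw",np.degrees(np.arctan2(d[1],d[0])),"lat of end from pin",lat*1e3, "along beyond a",d@(e[:2]-a[:2]))
  print("using tool-pose plate:",np.array([-d[1],d[0]])@(np.array([.6408,.1442])+y[:2]*.018-a[:2])*1e3)
# plate yaw as imaged
p=onz(T,(199,157.28),.2398);q=onz(T,(209,159.5),.2398);v=p-q;print("plate yaw",np.degrees(np.arctan2(-v[0],v[1])))
print(tri(S,(236+(668-456)/10-.5,115+28.-.5),T,(210.4,161)))
```

```text
0.2085 pin yaw -14.605257958707556 lat of end from pin -93.0405844784485 along beyond a 0.03654836991784007
using tool-pose plate: 0.3174162223408214
0.2106 pin yaw -14.605257958707565 lat of end from pin -92.53306113774678 along beyond a 0.0369242121461241
using tool-pose plate: 0.8249395630425241
plate yaw -14.391000317337378
(array([0.62345932, 0.06978032, 0.23805732]), np.float64(0.00416457921595797))
```

Call:
{"name": "send_rows", "arguments": {"rows": [-0.5, -1.7, 0, 0, 0, -0.2, 0, -4, 1, 0, 0, 0, 0, 0, -5, 1.3, 0, 0, 0, 0, 0, -5, 1.3, 0, 0, 0, 0, 0, -3, 0.8, 0, 0, 0, 0, 0, 0, 0, 0, 0, 0, 0, 0, 0, 0, 0, 0, 0, 0, 0, 0, 0, 0, 0, 0, 0, 0]}}

```text
time: 18.6
tool_pos: [0.623, 0.1468, 0.2039]
ee_rot: [3.142, -0.0, -0.256]
wrist_force: [-0.5, -0.1, -3.8]
width: 0.0077
```

Call:
{"name": "send_rows", "arguments": {"rows": [-1, 0.25, 0, 0, 0, 0, 0, -1, 0.25, 0, 0, 0, 0, 0, -1, 0.25, 0, 0, 0, 0, 0, 0, 0, 0, 0, 0, 0, 0, 0, 0, 0, 0, 0, 0, 0, 0, 0, 0, 0, 0, 0, 0, 0, 0, 0, 0, 0, 0, 0, 0, 0, 0, 0, 0, 0, 0]}}

```text
time: 19.6
tool_pos: [0.6198, 0.1476, 0.204]
ee_rot: [3.142, -0.0, -0.256]
wrist_force: [0.1, -0.2, -4.5]
width: 0.0078
```

Call:
{"name": "send_rows", "arguments": {"rows": [-1, 0.25, 0, 0, 0, 0, 0, -1, 0.25, 0, 0, 0, 0, 0, -1, 0.25, 0, 0, 0, 0, 0, 0, 0, 0, 0, 0, 0, 0, 0, 0, 0, 0, 0, 0, 0, 0, 0, 0, 0, 0, 0, 0, 0, 0, 0, 0, 0, 0, 0, 0, 0, 0, 0, 0, 0, 0]}}

```text
time: 20.6
tool_pos: [0.6169, 0.1483, 0.204]
ee_rot: [3.142, -0.0, -0.256]
wrist_force: [-0.3, 0.6, -5.5]
width: 0.0075
```

Run:
```python
from h import *
from bench import get_obs
shot(6);crops(6,(85,185,190,270),(130,210,135,215),5,"pics/g6.png")
o=get_obs();print(o["tool_pos"],o["ee_rot"],o["wrist_force"],o["wrist_torque"])
```

```text
(500, 808, 3)
[0.6168656  0.14835578 0.20402001] [-3.14158884e+00 -1.05748331e-04 -2.55692668e-01] [-0.28322271  1.03407497 -4.7195441 ] [-0.0833345   0.07049265  0.00596354]
```

View pics/g6.png

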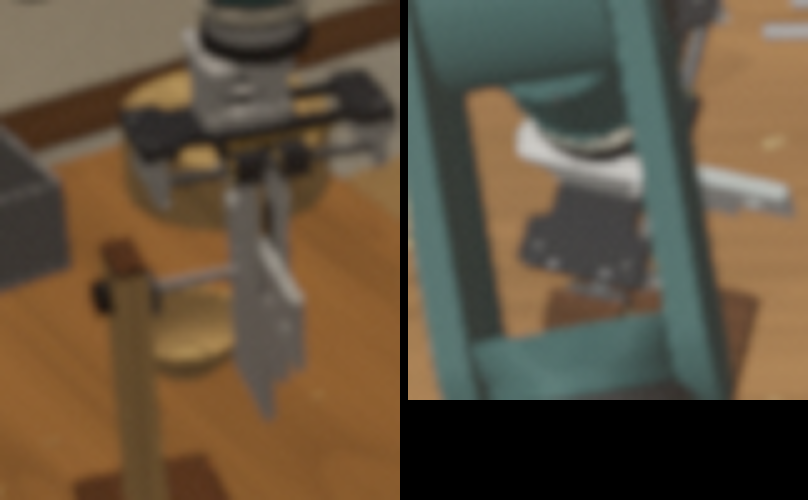

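Call:
{"name": "send_rows", "arguments": {"rows": [-1, 0.25, 0, 0, 0, 0, 0, -1, 0.25, 0, 0, 0, 0, 0, -1, 0.25, 0, 0, 0, 0, 0, 0, 0, 0, 0, 0, 0, 0, 0, 0, 0, 0, 0, 0, 0, 0, 0, 0, 0, 0, 0, 0, 0, 0, 0, 0, 0, 0, 0, 0, 0, 0, 0, 0, 0, 0]}}

```text
time: 21.7
tool_pos: [0.6139, 0.1491, 0.204]
ee_rot: [3.142, -0.0, -0.256]
wrist_force: [0.3, 0.3, -5.3]
width: 0.0081
```

Call:
{"name": "send_rows", "arguments": {"rows": [-1, 0.25, 0, 0, 0, 0, 0, -1, 0.25, 0, 0, 0, 0, 0, -1, 0.25, 0, 0, 0, 0, 0, 0, 0, 0, 0, 0, 0, 0, 0, 0, 0, 0, 0, 0, 0, 0, 0, 0, 0, 0, 0, 0, 0, 0, 0, 0, 0, 0, 0, 0, 0, 0, 0, 0, 0, 0]}}

```text
time: 22.7
tool_pos: [0.6108, 0.1498, 0.204]
ee_rot: [3.142, -0.0, -0.256]
wrist_force: [-0.8, 0.3, -4.8]
width: 0.008
```

Call:
{"name": "send_rows", "arguments": {"rows": [-1, 0.25, 0, 0, 0, 0, 0, -1, 0.25, 0, 0, 0, 0, 0, -1, 0.25, 0, 0, 0, 0, 0, 0, 0, 0, 0, 0, 0, 0, 0, 0, 0, 0, 0, 0, 0, 0, 0, 0, 0, 0, 0, 0, 0, 0, 0, 0, 0, 0, 0, 0, 0, 0, 0, 0, 0, 0]}}

```text
time: 23.7
tool_pos: [0.6079, 0.1506, 0.204]
ee_rot: [-3.142, -0.0, -0.256]
wrist_force: [0.3, -0.4, -4.1]
width: 0.0082
```

Call:
{"name": "send_rows", "arguments": {"rows": [-1, 0.25, 0, 0, 0, 0, 0, -1, 0.25, 0, 0, 0, 0, 0, -1, 0.25, 0, 0, 0, 0, 0, 0, 0, 0, 0, 0, 0, 0, 0, 0, 0, 0, 0, 0, 0, 0, 0, 0, 0, 0, 0, 0, 0, 0, 0, 0, 0, 0, 0, 0, 0, 0, 0, 0, 0, 0]}}

```text
time: 24.7
tool_pos: [0.6049, 0.1513, 0.204]
ee_rot: [3.142, -0.0, -0.256]
wrist_force: [0.3, 0.0, -4.6]
width: 0.008
```

Call:
{"name": "send_rows", "arguments": {"rows": [-1, 0.25, 0, 0, 0, 0, 0, -1, 0.25, 0, 0, 0, 0, 0, -1, 0.25, 0, 0, 0, 0, 0, -1, 0.25, 0, 0, 0, 0, 0, 0, 0, 0, 0, 0, 0, 0, 0, 0, 0, 0, 0, 0, 0, 0, 0, 0, 0, 0, 0, 0, 0, 0, 0, 0, 0, 0, 0]}}

```text
time: 25.7
tool_pos: [0.6009, 0.1523, 0.204]
ee_rot: [3.142, -0.0, -0.256]
wrist_force: [1.1, -0.1, -4.0]
width: 0.0076
```

Call:
{"name": "send_rows", "arguments": {"rows": [-1, 0.25, 0, 0, 0, 0, 0, -1, 0.25, 0, 0, 0, 0, 0, -1, 0.25, 0, 0, 0, 0, 0, -1, 0.25, 0, 0, 0, 0, 0, 0, 0, 0, 0, 0, 0, 0, 0, 0, 0, 0, 0, 0, 0, 0, 0, 0, 0, 0, 0, 0, 0, 0, 0, 0, 0, 0, 0]}}

```text
time: 26.7
tool_pos: [0.5968, 0.1533, 0.204]
ee_rot: [3.142, -0.0, -0.256]
wrist_force: [-0.3, 0.8, -4.9]
width: 0.0079
```

Run:
```python
from h import *
from bench import get_obs
shot(7);crops(7,(85,185,190,270),(130,210,135,215),5,"pics/g7.png")
o=get_obs();print(o["tool_pos"],o["ee_rot"],o["wrist_force"],o["wrist_torque"])
```

```text
(500, 808, 3)
[0.59685938 0.15334469 0.20397306] [ 3.14155832e+00 -7.44716530e-05 -2.55725272e-01] [ 0.06732941 -0.60672264 -4.77093364] [-0.14693085  0.11648752 -0.02100278]
```

View pics/g7.png

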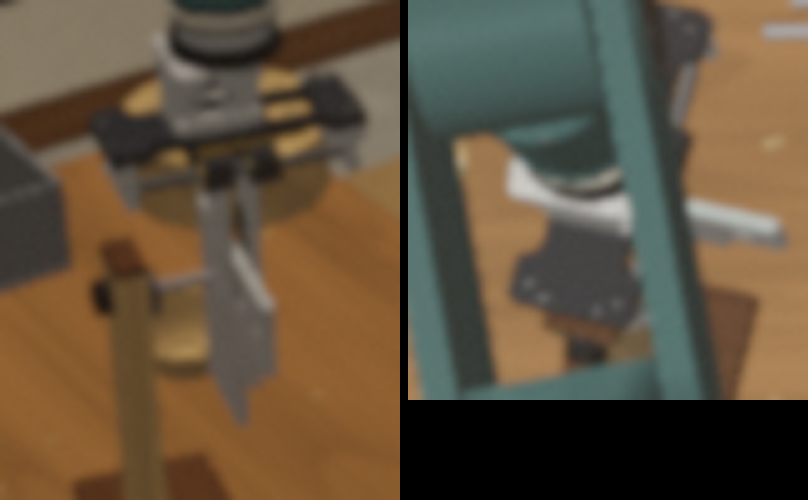

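Call:
{"name": "send_rows", "arguments": {"rows": [-2, 0.5, 0, 0, 0, 0, 0, -2, 0.5, 0, 0, 0, 0, 0, -2, 0.5, 0, 0, 0, 0, 0, -2, 0.5, 0, 0, 0, 0, 0, 0, 0, 0, 0, 0, 0, 0, 0, 0, 0, 0, 0, 0, 0, 0, 0, 0, 0, 0, 0, 0, 0, 0, 0, 0, 0, 0, 0]}}

```text
time: 27.8
tool_pos: [0.5889, 0.1553, 0.204]
ee_rot: [3.142, -0.0, -0.256]
wrist_force: [0.2, -0.1, -4.0]
width: 0.008
```

Call:
{"name": "send_rows", "arguments": {"rows": [-2, 0.5, 0, 0, 0, 0, 0, -2, 0.5, 0, 0, 0, 0, 0, -2, 0.5, 0, 0, 0, 0, 0, 0, 0, 0, 0, 0, 0, 0, 0, 0, 0, 0, 0, 0, 0, 0, 0, 0, 0, 0, 0, 0, 0, 0, 0, 0, 0, 0, 0, 0, 0, 0, 0, 0, 0, 0]}}

```text
time: 28.8
tool_pos: [0.5829, 0.1568, 0.204]
ee_rot: [3.142, -0.0, -0.256]
wrist_force: [-0.6, 0.1, -4.2]
width: 0.008
```

Call:
{"name": "send_rows", "arguments": {"rows": [0, 0, -1, 0, 0, 0, 0, 0, 0, -1, 0, 0, 0, 0, 0, 0, 0, 0, 0, 0, 0, 0, 0, 0, 0, 0, 0, 0, 0, 0, 0, 0, 0, 0, 0, 0, 0, 0, 0, 0, 0, 0, 0, 0, 0, 0, 0, 0, 0, 0, 0, 0, 0, 0, 0, 0]}}

```text
time: 29.8
tool_pos: [0.5829, 0.1568, 0.202]
ee_rot: [3.142, -0.0, -0.256]
wrist_force: [-0.0, -0.1, -4.4]
width: 0.0077
```

Feeling for the seat in steps of about 0.5–1 mm.

Call:
{"name": "send_rows", "arguments": {"rows": [0, 0, -0.4, 0, 0, 0, 0, 0, 0, -0.4, 0, 0, 0, 0, 0, 0, 0, 0, 0, 0, 0, 0, 0, 0, 0, 0, 0, 0, 0, 0, 0, 0, 0, 0, 0, 0, 0, 0, 0, 0, 0, 0, 0, 0, 0, 0, 0, 0, 0, 0, 0, 0, 0, 0, 0, 0]}}

```text
time: 30.8
tool_pos: [0.5829, 0.1569, 0.2014]
ee_rot: [-3.141, -0.0, -0.256]
wrist_force: [-1.3, 0.3, -2.1]
width: 0.0081
```

Call:
{"name": "send_rows", "arguments": {"rows": [0, 0, -0.3, 0, 0, 0, 0, 0, 0, -0.3, 0, 0, 0, 0, 0, 0, 0, 0, 0, 0, 0, 0, 0, 0, 0, 0, 0, 0, 0, 0, 0, 0, 0, 0, 0, 0, 0, 0, 0, 0, 0, 0, 0, 0, 0, 0, 0, 0, 0, 0, 0, 0, 0, 0, 0, 0]}}

```text
time: 31.8
tool_pos: [0.583, 0.1569, 0.2011]
ee_rot: [-3.141, -0.001, -0.256]
wrist_force: [-2.4, 1.0, 4.5]
width: 0.0078
```

Call:
{"name": "send_rows", "arguments": {"rows": [0, 0, 0.3, 0, 0, 0, 0, 0, 0, 0, 0, 0, 0, 0, 0, 0, 0, 0, 0, 0, 0, 0, 0, 0, 0, 0, 0, 0.1, 0, 0, 0, 0, 0, 0, 0.13, 0, 0, 0, 0, 0, 0, 0.18, 0, 0, 0, 0, 0, 0, 0.25, 0, 0, 0, 0, 0, 0, 0.3]}}

```text
time: 32.8
tool_pos: [0.5829, 0.1568, 0.2008]
ee_rot: [3.142, 0.0, -0.256]
wrist_force: [0.5, 0.3, -0.2]
width: 0.0277
```

Run:
```python
from h import *
from bench import get_obs
shot(8);crops(8,(85,185,190,270),(130,210,135,215),5,"pics/g8.png")
o=get_obs();print(o["tool_pos"],o["ee_rot"],o["wrist_force"],o["wrist_torque"])
```

```text
(500, 808, 3)
[0.58288047 0.15684316 0.20090131] [-3.14154987e+00 -1.32352895e-04 -2.55746980e-01] [-0.0937251  -0.05716161  0.35370006] [-0.0912656   0.10219176  0.02708443]
```

View pics/g8.png

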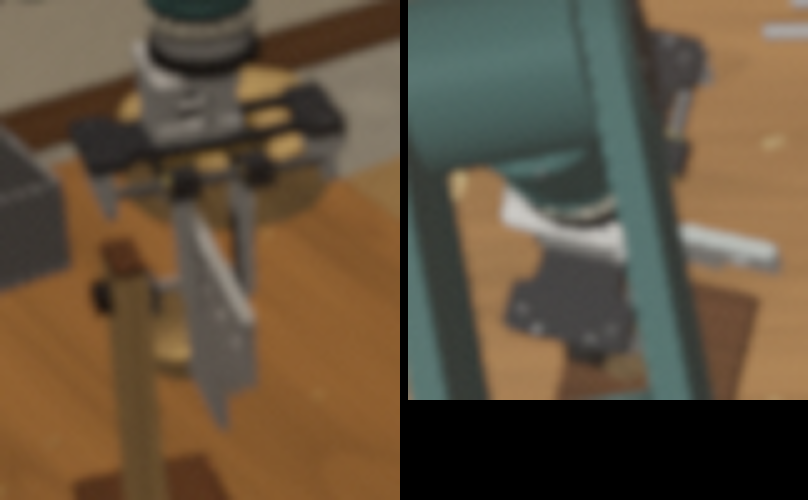

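Call:
{"name": "send_rows", "arguments": {"rows": [0, 0, 3, 0, 0, 0, 0.3, 0, 0, 6, 0, 0, 0, 0.3, 0, 0, 10, 0, 0, 0, 0.3, 0, 0, 12, 0, 0, 0, 0.3, 0, 0, 15, 0, 0, 0, 0.3, 0, 0, 25, 0, 0, 0, 0.3, 0, 0, 30, 0, 0, 0, 0.3, 0, 0, 30, 0, 0, 0, 0.3]}}

```text
time: 33.9
tool_pos: [0.5828, 0.1568, 0.3339]
ee_rot: [-3.141, -0.001, -0.256]
wrist_force: [-0.3, 0.2, 0.5]
width: 0.0281
```

Call:
{"name": "send_rows", "arguments": {"rows": [0, 0, 20, 0, 0, 0, 0.3, 0, -40, 10, 0, 0, 0, 0.3, 0, -50, 0, 0, 0, 0, 0.3, 0, -50, 0, 0, 0, 0, 0.3, 0, -50, 0, 0, 0, 0, 0.3, 0, -40, 0, 0, 0, 0, 0.3, 0, -10, 0, 0, 0, 0, 0.3, 0, 0, 0, 0, 0, 0, 0.3]}}

```text
time: 34.9
tool_pos: [0.5829, -0.0832, 0.3624]
ee_rot: [-3.141, -0.001, -0.256]
wrist_force: [0.1, 0.3, -0.1]
width: 0.0284
```

Run:
```python
from h import *
from bench import get_obs
shot(9);crops(9,(105,205,180,260),(130,230,145,220),5,"pics/g9.png")
cv2.imwrite("pics/s9.png",load("side",9)["color"][...,::-1])
o=get_obs();print(o["tool_pos"],o["wrist_force"],o["time"])
```

```text
(500, 783, 3)
[ 0.58296276 -0.08195424  0.36242771] [-1.13365592 -0.02754794  0.45917887] 35.0
```

View pics/g9.png

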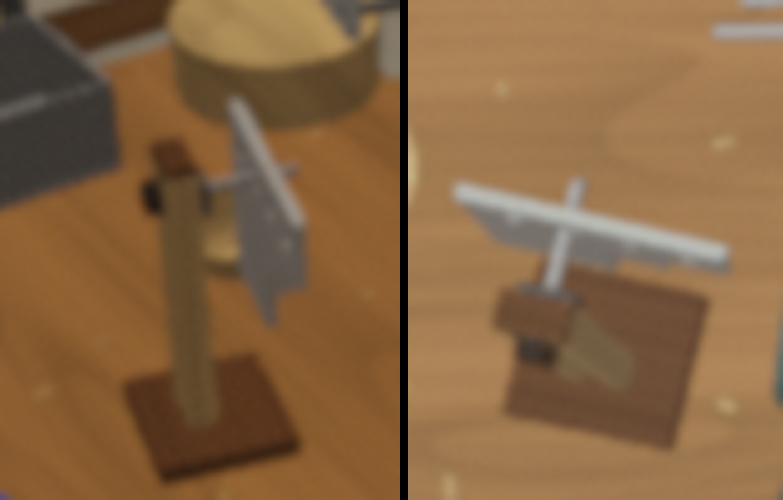

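View pics/s9.png

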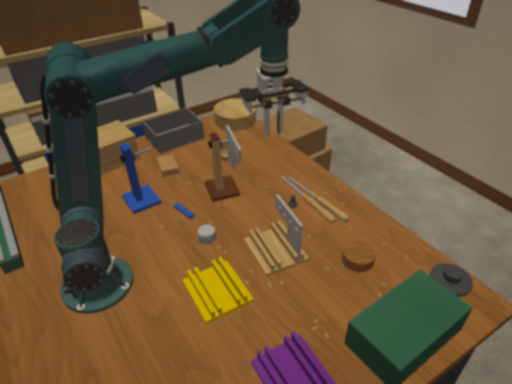

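Run:
```python
from h import *
S,T=load("side",9),load("top",9)
# ends: side crop /5 + (180,105); top crop (x-408)/5+145,130
s=lambda x,y:(180+x/5-.5,105+y/5-.5); t=lambda x,y:(145+(x-408)/5-.5,130+y/5-.5)
L=tri(S,s(235,99),T,t(456,190));R=tri(S,s(301,222),T,t(729,254));tip=tri(S,s(296,170),T,t(577,180))
print(L,R,tip,np.linalg.norm(L[0]-R[0]),"tilt deg",np.degrees(np.arcsin((L[0]-R[0])[2]/.16)))
e=[onz(T,t(456,190),.232),onz(T,t(729,254),.232)];y=(e[0]-e[1]);y/=np.linalg.norm(y);n=np.array([y[1],-y[0],0])
print("edge len",np.linalg.norm(e[0]-e[1]),"tip beyond plate centre",(onz(T,t(577,180),.21)-(e[0]+e[1])/2)@n,"tip along",(onz(T,t(577,180),.21)-(e[0]+e[1])/2)@y)
```

```text
(array([0.60575907, 0.23536727, 0.23766583]), np.float64(0.0021516160300614814)) (array([0.56432842, 0.07754096, 0.2311101 ]), np.float64(0.0027047371419353615)) (array([0.61684876, 0.17097055, 0.20641654]), np.float64(0.002924484922844612)) 0.1633053017855443 tilt deg 2.348256035524864
edge len 0.16509089675189578 tip beyond plate centre 0.026184810531674204 tip along 0.020552667270441444
```

Run:
```python
from bench import *
print(close_job())
```

```text
the job is handed in; nothing more can be done
None
```

The near-slot template now hangs on the brown stand's pin by its hole 3, released and with the robot clear. I handed the job in at about 35 s. The stepped lower edge identified it as the step template, and hole 3 sits at its centre of mass.

- **Finding the pin:** I lowered the template's bottom edge onto the pin in small steps until it touched, with about 10 N at contact. That put the pin's axis about 211 mm above the bench; the cameras gave 208 mm.
- **Hanging it:** The hole slid over the pin without any contact force. The seat was felt at the expected height with about 9 N, and I backed off slightly before opening the fingers. The wrist force read about zero afterwards.
- **Position on the pin:** The last pictures show about 22 mm of pin in front of the plate. The pin passes about 66 mm from the plate's +y end, against 64.7 mm expected for hole 3.
- **Rest of the scene:** The other template is still in its slot, and everything else visible looks untouched.

**Checks that disagreed:**
- The final level check gave a tilt of about 2°. I put this down to picture accuracy, since the wrong hole would tilt it far more, but I did not confirm it further.
- Before inserting, camera and arm readings of the sideways offset differed by about 2 mm. I used a value in between, and the plate went on without touching.

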